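# Level the ball stage by feeling for its high spot

## Task

The round plate of the microscope's ball stage has been left slightly out of level. Take the white-handled ball-ended probe out of its block, find the plate's high spot by touching the probe at points around its face, and press it down gently until the plate stands level all round; then stand the probe back in the hole it came from, fully home. Let nothing but the probe touch the stage, and leave the other things where they are.

Things in the scene. Friction and masses are not known exactly. Their poses are not given: they have to be found in the camera images.
- stage: ball stage, fixed: round grey foot 130 mm across, column, steel ball in a dark cup and on it a round flat plate, 120 mm across, 8 mm thick (aluminium rim, white middle, one flat face). Origin: centre of the foot's underside, z up. The plate itself is NOT measured: it is centred over the origin within 3 mm and starts tilted 0.04 to 0.08 rad towards an unknown side
- stage_axis (a point): point fixed on the stage's upright axis, 105 mm above its origin. The middle of the plate's face stands 0 to 12 mm above it (set differently each time, then fixed). The plate tilts any way about the ball 30 mm under its face, has no stop at level and stays where left (friction): 45 mm from its middle, 4 N does not move it, 6 to 9 N does; over 18 N harms it. Level to 1.5 mm edge to edge is fine
- block: wooden instrument block, fixed to the counter, 50 x 140 x 62 mm high (x, y, z), origin at the centre of its underside; three 12 mm countersunk holes through its top in a row along its own y at -45, 0 and +45 mm, each with an instrument standing in it
- probe_mid (a point): the probe, about 60 g, loose, upright in one of the block's holes: white handle 14 mm across with steel rings. This point: on its axis, 42 mm above the block's top; z up along it. The handle ends 38 mm above it. A collar, 20 mm across, 4 mm thick, rests on the block's top, underside 42 mm below this point
- probe_tip (a point): lowest point of the probe's 8 mm ball tip, 97 mm below the handle point, on the end of a 6 mm rod that goes down the hole
- needle_mid (a point): bystander: needle with a black handle in another hole of the block, point on its axis 42 mm above the block's top, handle ends 22 mm higher; leave it
- spatula_mid (a point): bystander: small spatula with a dark wooden handle in another hole of the block, point on its axis 42 mm above the block's top, handle ends 26 mm higher; leave it
- slide_box: bystander: closed blue slide box, 87 x 167 x 34 mm, origin under its centre
- oil_bottle: bystander: small amber bottle, 32 mm across, 75 mm high, origin under its centre
- petri_dish: bystander: closed dish of red medium, 92 mm across, 16 mm high, origin under its centre
- calculator: bystander: black calculator, 150 x 100 x 16 mm, origin under its centre
- mouse: bystander: black computer mouse, 100 x 58 x 30 mm, origin under its centre
Not all that is in view belongs to the job. Of the things like the part that bears probe_mid, leave any that is red; of the rest the smaller one is meant.

How it is judged:
By the outcome, as a careful person would: the job done as asked, in the order asked, and still so for the second after the job is handed in, with the robot touching nothing.
It also fails if it takes over 72 s, if anything falls off the work surface, if the arm or the gripper's body presses on something with over 40 N, if the wrist force passes 120 N, or if a joint passes its speed limit or range.

## Robot

A 6-joint arm with a two-finger parallel gripper is mounted at the origin on the work surface. World frame = base frame: x ahead of the robot, y to its left, z up, the work surface at z = 0. Lengths are in mm, angles in rad, forces in N, time in s.
With the tool pointing down it reaches from about 250 to 725 mm from the base axis. Payload 4 kg.
Tool frame: the origin (TCP) lies at the very end of the fingers, on their centre line; the grasp point (between the pads) lies 19 mm behind it; x points along the fingers, y is the direction in which the jaws open and shut, and the axes are right-handed (so a half turn about x gives the same grasp; the last joint's range is limited). The gripper opens to 85 mm and grips with 20 to 120 N. Pads are 22 mm wide; open, the fingers measure 114 mm over their backs; the gripper's body (76 mm by 85 mm) begins 54 mm behind the grasp point. The pads swing forward as they close: fully open they stand 13 mm farther back than shut.
Start: joints at [-1.264, 0.241, 0.005, 1.335, 0, 1.571], TCP at [151.003, -476.652, 231.306] pointing down, gripper open.
Joint ranges: [-2.72, 2.72], [-1.05, 1.87], [-1.09, 1.28], [-1.99, 2.15], [-1.42, 1.44], [-3.14, 3.14]. Speed limits (rad/s): [2.79, 2.79, 3.14, 3.14, 3.14, 3.14].

## Interface

Orientations are given as a 3x3 rotation matrix whose columns are the frame's x, y, z axes.
In Python, from rig import manip gives the robot as it stands.
- The arm moves only by the tool step_arm, never from a script. Its argument "rows" is a list of rows, each a list of 3 entries, a list of its own where there are three numbers: the shift along the tool's x, y, z in mm, then the turn, a rotation vector about the tool's x, y, z in degrees, then the opening in per cent of the stroke, from 0 (shut) to 100 (fully open). A call has 1 to 20 rows; each row is the pose to reach, as a shift and turn from the pose measured when the call began, along the tool's axes at that moment; what a row does not reach only later rows make up. A row lasts 1/12 s, in which the tool goes at most 41.7 mm and 7.16 degrees, less where a joint would pass 70% of its speed; a pose out of reach is approached as far as the arm can. A call with a gripper value outside its range is refused whole. The fingers move at their own pace and stop on an object; "newtons" is the grip in N (left out, the last holds). Time passes only in rows, so rows that repeat a pose let the fingers close. It gives the time, the measured TCP pose, the force and the opening at its end, in the units of the state.
- manip.read_state(): the state, without advancing time (a new reading comes with each control period).
- manip.snapshot(name): name is "scene" or "top"; returns a dict with "image" (400x640x3 uint8, red, green, blue), "z_map" (400x640 float32, mm along the optical axis (not along the pixel's ray), 0 where there is no reading), "mtx" (3x3 intrinsics, pixels), "origin" and "orientation" of the camera in the world. Camera axes: x right, y down, z forward; pixel columns grow to the right and rows downward; lengths in mm; the calibration is good to about 2 mm. A picture is of the moment at which its call begins.
- manip.hand_in(): hands the job in, once; it reports no verdict.
Trained networks look in the newest picture that a camera, given by its name, has taken for a name from the list of things; names that differ only in an ending like _2 or _b are one class to them, and where a whole thing is asked for, a point or a joint stands for the part that bears it (a point fixed in the world has none). Each returns a list of dicts, best first, with "score" (0 to 1); they miss things now and then, are a little off and sometimes report something else, mostly with a low value. They report only what shows in the picture. A call takes as long as a camera call. They do not tell look-alikes from the thing itself.
- manip.find_in(target, camera): "rect" ([left, top, right, bottom] in pixels, round what is visible of it).
- manip.regions_of(target, camera): "mask" (400x640 bool, what is visible of it) and "rect" ([left, top, right, bottom] in pixels, round what is visible of it).
The state is a dict: "clock": time; "joints": joint angles; "dq": joint speeds; "effort": joint torques, N m; "eef_pos": TCP position; "tool_rot": TCP orientation; "ft_force": force on the tool from outside, world axes, zero at the start; "torque": the same for the moment, N m; "gripper_width": finger opening in mm.
Only numpy, scipy, OpenCV 4.12 (cv2) and the standard library are available. Lean on these libraries where they do the work, as an engineer would, in place of code of your own. Each camera call takes 0.05 s, during which the arm holds its last target. There are 200 camera calls.

## Working session

There is one attempt and no reset: what is moved stays moved. The work goes in short steps, Python scripts to look and compute and a tool call to move; the robot and the scene stay as the last step left them, time stands still between calls to the robot, and variables do not carry over. Pictures are saved under pics/ and viewed, about 8 in all and at most 12, crops included, and the job is handed in when it is done.

Besides the shell and the picture viewer there is one more tool, called after ">>>" by a JSON object that holds its "api" and its "payload". step_arm: Moves the arm, as the interface text tells. Its arguments: {"type":"object","properties":{"rows":{"type":"array","items":{"type":"array"}},"newtons":{"type":"number"}},"required":["rows"]}

```bash
mkdir -p pics; ls
cat > h.py <<'E'
import numpy as np, cv2
from rig import manip
def world(s,u,v,z=None):
    K=s["mtx"];z=s["z_map"][v,u] if z is None else z
    p=np.stack([(u-K[0,2])/K[0,0]*z,(v-K[1,2])/K[1,1]*z,z],-1)
    return p@np.array(s["orientation"]).T+s["origin"]
def proj(s,P):
    p=(np.atleast_2d(P)-s["origin"])@np.array(s["orientation"]);q=p@np.array(s["mtx"]).T
    return q[:,:2]/q[:,2:]
def save(s,name,r=None,k=1):
    im=s["image"][...,::-1]
    if r: im=im[r[1]:r[3],r[0]:r[2]]
    cv2.imwrite("pics/"+name,cv2.resize(im,None,fx=k,fy=k,interpolation=cv2.INTER_CUBIC))
E
python3 - <<'E'
from h import *
for c in("scene","top"):
    s=manip.snapshot(c);save(s,c+"1.png")
    print(c,np.round(s["origin"]),np.round(s["orientation"],2).tolist(),np.round(s["mtx"],1).tolist())
    for t in["stage","block","probe_mid","needle_mid","spatula_mid","slide_box","oil_bottle"]:
        for d in manip.regions_of(t,c)[:4]:
            m=d["mask"]&(s["z_map"]>0);v,u=np.nonzero(m)
            if len(v):
                w=world(s,u,v);print(t,round(d["score"],2),np.round(d["rect"]).tolist(),np.round(np.median(w,0)),np.round(np.percentile(w,[2,98],axis=0)).tolist())
print(manip.read_state())
E
```

```text
pics
scene [1260. -338. 1098.] [[0.41, 0.72, -0.56], [0.91, -0.33, 0.24], [-0.01, -0.61, -0.79]] [[501.8, 0.0, 318.9], [0.0, 501.8, 203.2], [0.0, 0.0, 1.0]]
stage 0.58 [305.0, 171.0, 356.0, 234.0] [541.   5. 105.] [[474.0, -46.0, 3.0], [585.0, 68.0, 112.0]]
block 0.7 [193.0, 204.0, 252.0, 244.0] [ 476. -270.   56.] [[430.0, -335.0, 1.0], [505.0, -200.0, 65.0]]
probe_mid 0.64 [170.0, 166.0, 189.0, 215.0] [ 371. -338.  122.] [[239.0, -348.0, -2.0], [378.0, -327.0, 189.0]]
probe_mid 0.5 [197.0, 198.0, 205.0, 220.0] [ 452. -309.  104.] [[447.0, -314.0, 65.0], [456.0, -303.0, 142.0]]
probe_mid 0.5 [162.0, 210.0, 177.0, 242.0] [ 453. -390.   85.] [[377.0, -401.0, -2.0], [458.0, -384.0, 136.0]]
spatula_mid 0.52 [232.0, 198.0, 245.0, 216.0] [ 479. -224.   93.] [[390.0, -231.0, 0.0], [484.0, -216.0, 131.0]]
spatula_mid 0.35 [306.0, 174.0, 358.0, 232.0] [541.   5. 105.] [[474.0, -47.0, 2.0], [585.0, 68.0, 112.0]]
slide_box 0.72 [364.0, 146.0, 431.0, 182.0] [470. 249.  32.] [[407.0, 169.0, 2.0], [518.0, 334.0, 38.0]]
slide_box 0.69 [195.0, 199.0, 208.0, 219.0] [ 452. -308.  102.] [[447.0, -314.
[... 1158 characters left out ...]
 -5.63458011e-06,  1.57080695e+00]), 'dq': array([ 1.10835939e-03,  8.94527850e-04,  4.44172353e-04,  6.39749786e-06,
       -5.83675665e-04,  3.67818362e-04]), 'effort': array([-8.83807788e-04, -3.72152138e+01,  2.52679235e+01,  1.01503614e-03,
       -6.08963956e-05,  7.77998999e-07]), 'eef_pos': array([ 151.01582507, -476.64295978,  231.33722124]), 'tool_rot': array([[ 3.18528660e-06,  3.02028232e-01, -9.53298981e-01],
       [-2.87086063e-05, -9.53298980e-01, -3.02028232e-01],
       [-1.00000000e+00,  2.83299316e-05,  5.63427915e-06]]), 'ft_force': array([-0.26804145, -0.57303353, -0.35274741]), 'torque': array([ 0.00348681, -0.00526195, -0.04083122]), 'gripper_width': 84.9805883530082}
```

Run:
```python
from h import *
a=cv2.imread("pics/scene1.png");b=cv2.imread("pics/top1.png")
x=cv2.resize(a[150:260,140:370],(800,383),interpolation=2)
y=cv2.resize(b[130:260,270:470],(800,520),interpolation=2)[:,:]
cv2.imwrite("pics/c1.png",x);cv2.imwrite("pics/c2.png",y)
```

```text
(no output)
```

View pics/scene1.png

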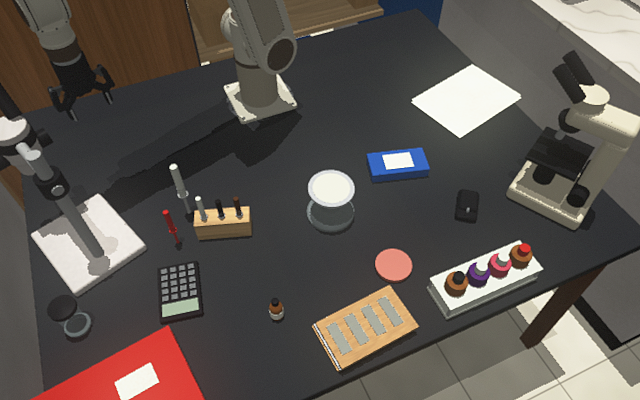

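View pics/c1.png

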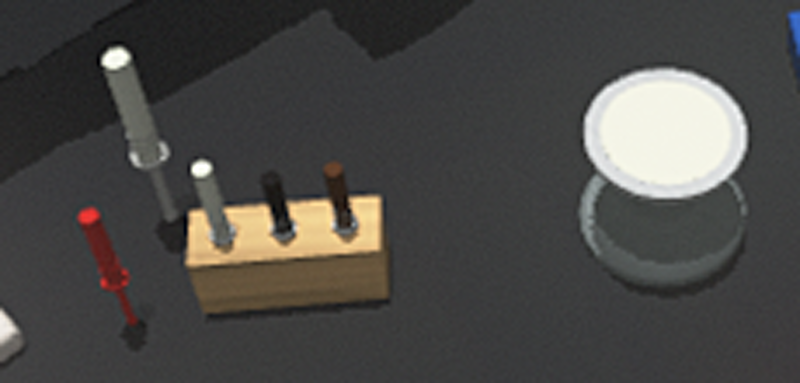

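View pics/c2.png

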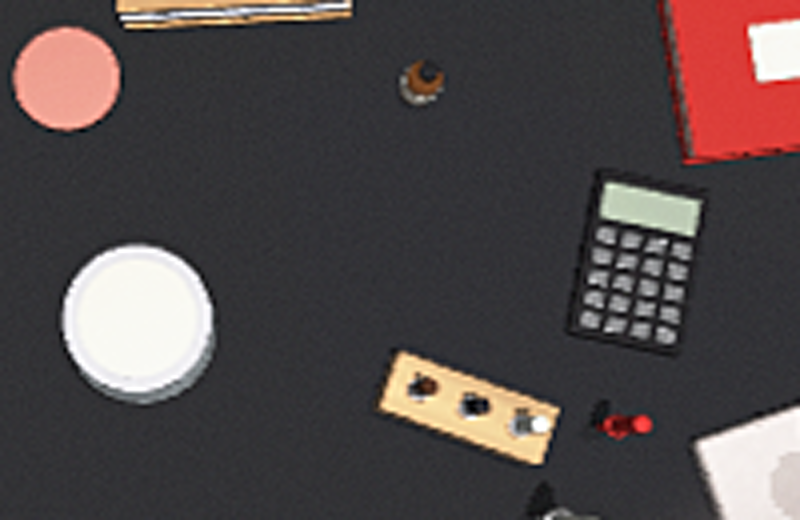

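Look-alikes in the scene picture: a large white probe on a stand at (178,185), a red one at (168,225), and a small white one in the block at (201,208). The meant one is the last: white, smaller, in the block. The enlarged crop confirms it, with the black needle and brown spatula next to it.

```bash
cat > m.py <<'E'
from h import *
def ray(s,uv,z):
    K=np.array(s["mtx"]);d=np.array(s["orientation"])@np.linalg.solve(K,[uv[0],uv[1],1.]);o=np.array(s["origin"])
    return o+d*(z-o[2])/d[2]
def blobs(mask,amin=5):
    n,l,st,c=cv2.connectedComponentsWithStats(mask.astype(np.uint8));return [(st[i].tolist(),c[i],l==i) for i in range(1,n) if st[i,4]>=amin]
E
python3 - <<'E'
from m import *
for c in("scene","top"):
    s=manip.snapshot(c);im=s["image"].astype(int);V,U=np.mgrid[:400,:640];W=world(s,U,V)
    x,y,z=W[...,0],W[...,1],W[...,2];ok=s["z_map"]>0
    # block top
    wood=ok&(abs(z-62)<4)&(abs(x-466)<70)&(abs(y+265)<95)&(im[...,0]>im[...,2]+40)
    p=W[wood][:,:2].astype(np.float32);r=cv2.minAreaRect(p);print(c,"block",r, W[wood][:,2].mean())
    near=ok&(abs(x-452)<25)&(abs(y+307)<25)&(z>70)
    h=W[near];print("handle n",len(h),"zmax",h[:,2].max())
    for lo,hi in((75,100),(100,125),(125,138),(138,150)):
        q=h[(h[:,2]>lo)&(h[:,2]<hi)]
        if len(q):print(lo,hi,len(q),q.mean(0).round(1))
    cap=near&(im.min(-1)>200)
    for b in blobs(cap,2):print("cap",b[0],b[1].round(2),ray(s,b[1],142).round(1))
    # plate
    pl=ok&(abs(x-530)<80)&(abs(y-10)<80)&(z>90)&(z<135)
    q=W[pl];A=np.c_[q[:,:2]-q[:,:2].mean(0),np.ones(len(q))];co=np.linalg.lstsq(A,q[:,2],rcond=None)[0]
    e=q[:,2]-A@co;k=abs(e)<3;co=np.linalg.lstsq(A[k],q[k,2],rcond=None)[0]
    print("plate",len(q),q[:,:2].mean(0).round(1),co.round(4),"resid",e[k].std().round(2),cv2.minEnclosingCircle(q[:,:2].astype(np.float32)))
E
```

```text
scene block ((461.3700256347656, -266.155517578125), (140.0574493408203, 55.27927780151367), 69.90921020507812) 61.573334221627185
handle n 116 zmax 144.80986914379707
75 100 33 [ 451.7 -308.4   87.5]
100 125 38 [ 451.2 -308.6  112. ]
125 138 23 [ 451.2 -308.3  133.1]
138 150 17 [ 447.4 -308.7  141.3]
cap [195, 197, 5, 3, 13] [197.31 198.  ] [ 446.8 -307.6  142. ]
plate 1418 [529.2  11.4] [-4.010000e-02 -2.210000e-02  1.080742e+02] resid 1.54 ((526.140380859375, 12.770959854125977), 61.673526763916016)
top block ((460.3487243652344, -264.67510986328125), (140.8050994873047, 50.06326675415039), 71.31561279296875) 61.97066735110554
handle n 38 zmax 149.38049676792457
75 100 6 [ 444.9 -303.1   86. ]
100 125 11 [ 444.9 -303.3  113.2]
125 138 1 [ 441.9 -301.7  135.1]
138 150 16 [ 446.6 -306.3  142.9]
cap [403, 234, 4, 4, 12] [404.5 235.5] [ 446.7 -308.1  142. ]
plate 1051 [524.4  14. ] [-3.770000e-02 -2.730000e-02  1.087624e+02] resid 1.64 ((524.8798828125, 13.810904502868652), 59.98279571533203)
```

```bash
cat > to.py <<'E'
import sys
from h import *
from scipy.spatial.transform import Rotation as R
def to(P,yaw=None,verbose=1):
    "shift & turn to world TCP P, tool straight down, jaw (tool y) at yaw deg"
    s=manip.read_state();T=np.array(s["tool_rot"]);p=np.array(s["eef_pos"])
    a=np.radians(-19 if yaw is None else yaw);y=np.array([np.cos(a),np.sin(a),0]);x=np.array([0,0,-1.])
    G=np.c_[x,y,np.cross(x,y)]
    print("t",round(s["clock"],2),"pos",p.round(2),"F",s["ft_force"].round(2),"w",round(s["gripper_width"],1))
    print("shift",(T.T@(np.array(P,float)-p)).round(2),"turn",np.degrees(R.from_matrix(T.T@G).as_rotvec()).round(2))
if __name__=="__main__": to([float(v) for v in sys.argv[1:4]])
E
python3 to.py 446.5 -308 190
```

```text
t 0.9 pos [ 150.99 -476.67  231.3 ] F [-0.   -0.3  -0.44] w 85.2
shift [  41.3   -71.57 -332.65] turn [-53.43   0.    -0.  ]
```

>>> {"api": "step_arm", "payload": {"rows": [[[31, -71.5, -332.6], [-53.4, 0, 0], 45], [[31, -71.5, -332.6], [-53.4, 0, 0], 45], [[31, -71.5, -332.6], [-53.4, 0, 0], 45], [[31, -71.5, -332.6], [-53.4, 0, 0], 45], [[31, -71.5, -332.6], [-53.4, 0, 0], 45], [[31, -71.5, -332.6], [-53.4, 0, 0], 45], [[31, -71.5, -332.6], [-53.4, 0, 0], 45], [[31, -71.5, -332.6], [-53.4, 0, 0], 45], [[31, -71.5, -332.6], [-53.4, 0, 0], 45], [[31, -71.5, -332.6], [-53.4, 0, 0], 45], [[31, -71.5, -332.6], [-53.4, 0, 0], 45], [[31, -71.5, -332.6], [-53.4, 0, 0], 45]]}}

```text
clock: 1.9
eef_pos: [445.4, -308.7, 200.4]
tool_rot: [[-0.001, 0.945, -0.327], [-0.0, -0.327, -0.945], [-1.0, -0.001, 0.0]]
ft_force: [0.3, -0.4, 0.6]
gripper_width: 38.3
```

```bash
python3 to.py 446.5 -308 93
python3 - <<'E'
from m import *
s=manip.snapshot("scene");save(s,"above.png",(140,130,280,260),5)
st=manip.read_state();print(st["tool_rot"].round(3).tolist(),proj(s,[[446.5,-308,142],st["eef_pos"]]))
E
```

```text
t 1.9 pos [ 445.41 -308.67  200.4 ] F [ 0.29 -0.4   0.58] w 38.3
shift [107.4    0.88  -1.04] turn [-0.11  0.02  0.04]
[[-0.0, 0.945, -0.328], [-0.0, -0.328, -0.945], [-1.0, -0.0, 0.0]] [[197.09612965 197.97303774]
 [191.55671628 182.23327495]]
```

View pics/above.png

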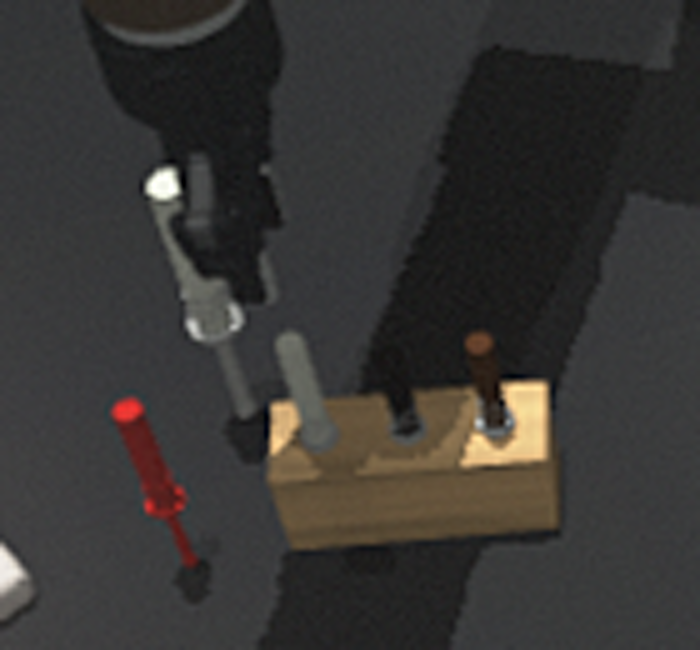

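The gripper hangs above the small probe at about (187,182) in the scene picture. The probe, in the gripper's shadow at (198,198), is clear of the others, so I'll go down.

>>> {"api": "step_arm", "payload": {"rows": [[[25, 0.9, -1], [0, 0, 0], 45], [[50, 0.9, -1], [0, 0, 0], 45], [[75, 0.9, -1], [0, 0, 0], 45], [[95, 0.9, -1], [0, 0, 0], 45], [[107, 0.9, -1], [0, 0, 0], 45], [[107, 0.9, -1], [0, 0, 0], 45], [[107, 0.9, -1], [0, 0, 0], 45]]}}

```text
clock: 2.53
eef_pos: [444.9, -309.2, 93.5]
tool_rot: [[-0.001, 0.944, -0.331], [0.0, -0.331, -0.944], [-1.0, -0.001, 0.0]]
ft_force: [-0.0, 0.1, 0.4]
gripper_width: 38.5
```

>>> {"api": "step_arm", "payload": {"rows": [[[0, 0, 0], [0, 0, 0], 30], [[0, 0, 0], [0, 0, 0], 22], [[0, 0, 0], [0, 0, 0], 18], [[0, 0, 0], [0, 0, 0], 14], [[0, 0, 0], [0, 0, 0], 10], [[0, 0, 0], [0, 0, 0], 5], [[0, 0, 0], [0, 0, 0], 0], [[0, 0, 0], [0, 0, 0], 0], [[0, 0, 0], [0, 0, 0], 0]], "newtons": 60}}

```text
clock: 3.28
eef_pos: [445.6, -309.9, 94.9]
tool_rot: [[0.0, 0.944, -0.331], [-0.002, -0.331, -0.944], [-1.0, 0.001, 0.002]]
ft_force: [-1.3, -0.6, 5.5]
gripper_width: 12.2
```

```bash
python3 to.py 446.5 -308 93
python3 - <<'E'
from m import *
s=manip.snapshot("scene");save(s,"grip.png",(140,130,280,260),5)
E
```

```text
t 3.28 pos [ 445.61 -309.94   94.93] F [-1.26 -0.6   5.51] w 12.2
shift [ 1.93  0.19 -2.12] turn [-0.3   0.1  -0.06]
```

>>> {"api": "step_arm", "payload": {"rows": [[[0, 0, 0], [0, 0, 0], 0], [[0, 0, 0], [0, 0, 0], 0], [[0, 0, 0], [0, 0, 0], 0]]}}

```text
clock: 3.58
eef_pos: [445.8, -309.8, 95.0]
tool_rot: [[0.001, 0.944, -0.33], [-0.002, -0.33, -0.944], [-1.0, 0.001, 0.002]]
ft_force: [0.3, 0.5, 1.7]
gripper_width: 12.5
```

View pics/grip.png

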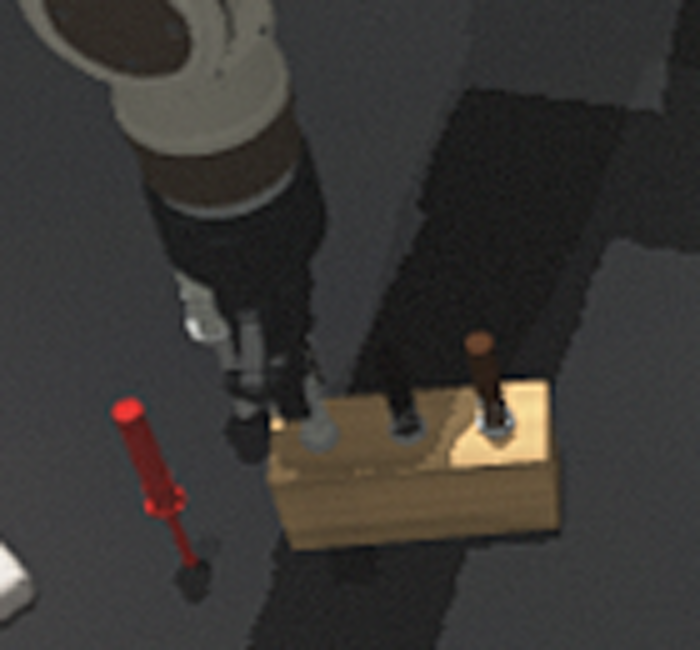

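>>> {"api": "step_arm", "payload": {"rows": [[[-15, 0, 0], [0, 0, 0], 0], [[-40, 0, 0], [0, 0, 0], 0], [[-70, 0, 0], [0, 0, 0], 0], [[-105, 0, 0], [0, 0, 0], 0], [[-135, 0, 0], [0, 0, 0], 0], [[-135, 0, 0], [0, 0, 0], 0], [[-135, 0, 0], [0, 0, 0], 0]]}}

```text
clock: 4.17
eef_pos: [446.7, -310.1, 231.8]
tool_rot: [[0.004, 0.944, -0.33], [-0.004, -0.33, -0.944], [-1.0, 0.005, 0.003]]
ft_force: [-0.4, 0.5, -1.1]
gripper_width: 12.3
```

```bash
python3 to.py 525 13 225
python3 - <<'E'
from m import *
s=manip.snapshot("scene");t=manip.snapshot("top");st=manip.read_state()
T=st["tool_rot"];p=st["eef_pos"]+T@[88,0,0];q=proj(s,[p])[0];print(q,proj(t,[p]))
x,y=q.astype(int);save(s,"held.png",(x-60,y-80,x+60,y+30),5)
E
```

```text
t 4.17 pos [ 446.74 -310.09  231.81] F [-0.41  0.5  -1.13] w 12.3
shift [   5.8   -32.83 -330.83] turn [-0.28  0.15 -0.3 ]
[196.60845374 197.99997699] [[404.70915848 236.06483046]]
```

View pics/held.png

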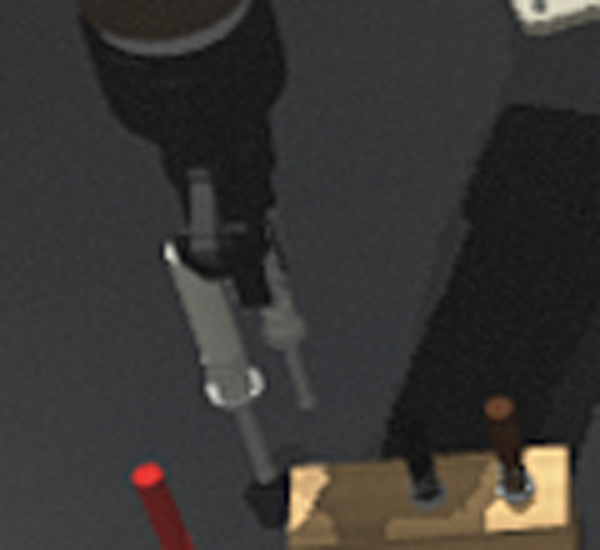

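The probe is held upright with its tip at about (197,199) in the scene picture, where my model puts it. I'll go over the plate's centre.

>>> {"api": "step_arm", "payload": {"rows": [[[0, -3, -35], [-0.3, 0.1, -0.3], 0], [[0, -7, -70], [-0.3, 0.1, -0.3], 0], [[0, -10, -105], [-0.3, 0.1, -0.3], 0], [[0, -13, -140], [-0.3, 0.1, -0.3], 0], [[0, -17, -175], [-0.3, 0.1, -0.3], 0], [[0, -20, -210], [-0.3, 0.1, -0.3], 0], [[0, -24, -245], [-0.3, 0.1, -0.3], 0], [[0, -28, -280], [-0.3, 0.1, -0.3], 0], [[0, -31, -315], [-0.3, 0.1, -0.3], 0], [[5, -32.5, -329], [-0.3, 0.1, -0.3], 0], [[15, -32.5, -329], [-0.3, 0.1, -0.3], 0], [[22, -32.5, -329], [-0.3, 0.1, -0.3], 0], [[27, -32.5, -329], [-0.3, 0.1, -0.3], 0], [[27, -32.5, -329], [-0.3, 0.1, -0.3], 0], [[27, -32.5, -329], [-0.3, 0.1, -0.3], 0], [[27, -32.5, -329], [-0.3, 0.1, -0.3], 0]]}}

```text
clock: 5.6
eef_pos: [522.9, 11.2, 201.5]
tool_rot: [[-0.006, 0.945, -0.327], [0.003, -0.327, -0.945], [-1.0, -0.006, -0.001]]
ft_force: [0.6, -0.4, -1.0]
gripper_width: 12.4
```

```bash
python3 to.py 524.8 11.5 196;python3 - <<'E'
from m import *
s=manip.snapshot("scene");st=manip.read_state()
print(st["tool_rot"].round(3).tolist(),st["ft_force"],proj(s,[st["eef_pos"]+st["tool_rot"]@[88,0,0]]))
save(s,"plate.png",(270,120,390,230),5)
E
```

```text
t 5.6 pos [522.93  11.19 201.53] F [ 0.61 -0.38 -0.98] w 12.4
shift [ 5.52  1.7  -0.9 ] turn [-0.08 -0.05  0.36]
[[-0.005, 0.945, -0.327], [0.003, -0.327, -0.945], [-1.0, -0.006, -0.001]] [0.72038155 0.03652549 0.16359486] [[329.49965947 185.67234083]]
```

View pics/plate.png

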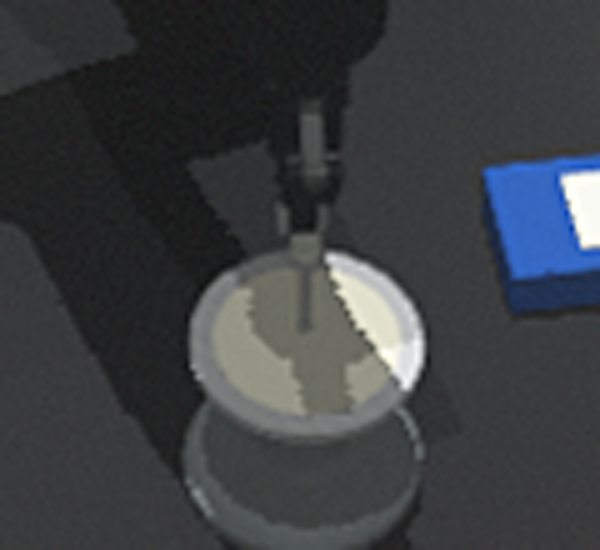

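>>> {"api": "step_arm", "payload": {"rows": [[[1.5, 1.7, -0.9], [0, 0, 0.4], 0], [[3, 1.7, -0.9], [0, 0, 0.4], 0], [[4, 1.7, -0.9], [0, 0, 0.4], 0], [[4.5, 1.7, -0.9], [0, 0, 0.4], 0], [[5, 1.7, -0.9], [0, 0, 0.4], 0], [[5, 1.7, -0.9], [0, 0, 0.4], 0], [[5, 1.7, -0.9], [0, 0, 0.4], 0]]}}

```text
clock: 6.23
eef_pos: [525.0, 11.7, 196.8]
tool_rot: [[0.002, 0.945, -0.327], [0.001, -0.327, -0.945], [-1.0, 0.001, -0.001]]
ft_force: [-0.2, -0.5, -0.2]
gripper_width: 12.6
```

>>> {"api": "step_arm", "payload": {"rows": [[[0.5, 0, 0], [0, 0, 0], 0], [[1, 0, 0], [0, 0, 0], 0], [[1, 0, 0], [0, 0, 0], 0]]}}

```text
clock: 6.48
eef_pos: [525.2, 11.8, 196.3]
tool_rot: [[0.002, 0.945, -0.327], [0.001, -0.327, -0.945], [-1.0, 0.002, -0.001]]
ft_force: [-0.5, -0.2, 2.6]
gripper_width: 12.6
```

>>> {"api": "step_arm", "payload": {"rows": [[[-6, 0, 0], [0, 0, 0], 0], [[-8, 0, 15], [0, 0, 0], 0], [[-8, 0, 35], [0, 0, 0], 0], [[-8, 0, 45], [0, 0, 0], 0], [[-6, 0, 45], [0, 0, 0], 0], [[-4, 0, 45], [0, 0, 0], 0], [[-3, 0, 45], [0, 0, 0], 0], [[-2.5, 0, 45], [0, 0, 0], 0], [[-2.5, 0, 45], [0, 0, 0], 0], [[-2.5, 0, 45], [0, 0, 0], 0]]}}

```text
clock: 7.32
eef_pos: [510.6, -30.2, 198.6]
tool_rot: [[0.002, 0.945, -0.326], [0.001, -0.326, -0.945], [-1.0, 0.002, -0.001]]
ft_force: [0.5, 0.1, -0.2]
gripper_width: 12.3
```

>>> {"api": "step_arm", "payload": {"rows": [[[0.4, 0, 0], [0, 0, 0], 0], [[0.8, 0, 0], [0, 0, 0], 0], [[0.8, 0, 0], [0, 0, 0], 0]]}}

```text
clock: 7.57
eef_pos: [510.8, -30.0, 197.9]
tool_rot: [[0.003, 0.946, -0.325], [0.001, -0.325, -0.946], [-1.0, 0.002, -0.002]]
ft_force: [-0.2, -0.0, -0.1]
gripper_width: 12.2
```

>>> {"api": "step_arm", "payload": {"rows": [[[0.4, 0, 0], [0, 0, 0], 0], [[0.8, 0, 0], [0, 0, 0], 0], [[0.8, 0, 0], [0, 0, 0], 0]]}}

```text
clock: 7.82
eef_pos: [511.0, -30.0, 197.6]
tool_rot: [[0.003, 0.946, -0.325], [0.001, -0.325, -0.946], [-1.0, 0.003, -0.002]]
ft_force: [-0.7, 0.8, 2.5]
gripper_width: 12.5
```

>>> {"api": "step_arm", "payload": {"rows": [[[-6, 0, 0], [0, 0, 0], 0], [[-8, -15, -15], [0, 0, 0], 0], [[-8, -35, -35], [0, 0, 0], 0], [[-8, -45, -44], [0, 0, 0], 0], [[-6, -45, -44], [0, 0, 0], 0], [[-4, -45, -44], [0, 0, 0], 0], [[-2, -45, -44], [0, 0, 0], 0], [[-1, -45, -44], [0, 0, 0], 0], [[-1, -45, -44], [0, 0, 0], 0], [[-1, -45, -44], [0, 0, 0], 0]]}}

```text
clock: 8.65
eef_pos: [482.9, 25.7, 198.3]
tool_rot: [[0.003, 0.945, -0.326], [0.001, -0.326, -0.945], [-1.0, 0.002, -0.002]]
ft_force: [0.0, -0.3, -0.4]
gripper_width: 12.7
```

>>> {"api": "step_arm", "payload": {"rows": [[[0.4, 0, 0], [0, 0, 0], 0], [[0.8, 0, 0], [0, 0, 0], 0], [[0.8, 0, 0], [0, 0, 0], 0]]}}

```text
clock: 8.9
eef_pos: [483.2, 25.4, 197.7]
tool_rot: [[0.003, 0.945, -0.327], [0.001, -0.327, -0.945], [-1.0, 0.003, -0.002]]
ft_force: [0.4, -0.9, 0.8]
gripper_width: 12.8
```

>>> {"api": "step_arm", "payload": {"rows": [[[0.3, 0, 0], [0, 0, 0], 0], [[0.5, 0, 0], [0, 0, 0], 0], [[0.5, 0, 0], [0, 0, 0], 0]]}}

```text
clock: 9.15
eef_pos: [483.2, 25.4, 197.5]
tool_rot: [[0.004, 0.945, -0.327], [0.001, -0.327, -0.945], [-1.0, 0.003, -0.002]]
ft_force: [-1.5, -0.1, 2.5]
gripper_width: 12.2
```

>>> {"api": "step_arm", "payload": {"rows": [[[-6, 0, 0], [0, 0, 0], 0], [[-7, 15, -15], [0, 0, 0], 0], [[-7, 35, -35], [0, 0, 0], 0], [[-6, 44, -45], [0, 0, 0], 0], [[-4, 44, -45], [0, 0, 0], 0], [[-2, 44, -45], [0, 0, 0], 0], [[0, 44, -45], [0, 0, 0], 0], [[1, 44, -45], [0, 0, 0], 0], [[1.5, 44, -45], [0, 0, 0], 0], [[1.5, 44, -45], [0, 0, 0], 0], [[1.5, 44, -45], [0, 0, 0], 0]]}}

```text
clock: 10.07
eef_pos: [539.2, 53.3, 196.5]
tool_rot: [[0.004, 0.945, -0.327], [0.001, -0.327, -0.945], [-1.0, 0.003, -0.002]]
ft_force: [-0.3, 0.8, -1.4]
gripper_width: 12.0
```

>>> {"api": "step_arm", "payload": {"rows": [[[0.4, 0, 0], [0, 0, 0], 0], [[0.7, 0, 0], [0, 0, 0], 0], [[0.7, 0, 0], [0, 0, 0], 0]]}}

```text
clock: 10.32
eef_pos: [539.2, 53.3, 195.9]
tool_rot: [[0.004, 0.945, -0.327], [0.001, -0.327, -0.945], [-1.0, 0.004, -0.002]]
ft_force: [-0.2, -0.6, 0.5]
gripper_width: 12.3
```

>>> {"api": "step_arm", "payload": {"rows": [[[0.4, 0, 0], [0, 0, 0], 0], [[0.8, 0, 0], [0, 0, 0], 0], [[0.8, 0, 0], [0, 0, 0], 0]]}}

```text
clock: 10.57
eef_pos: [539.2, 53.3, 195.1]
tool_rot: [[0.004, 0.945, -0.327], [0.001, -0.327, -0.945], [-1.0, 0.004, -0.002]]
ft_force: [0.2, 0.1, 0.1]
gripper_width: 12.7
```

>>> {"api": "step_arm", "payload": {"rows": [[[0.4, 0, 0], [0, 0, 0], 0], [[0.8, 0, 0], [0, 0, 0], 0], [[0.8, 0, 0], [0, 0, 0], 0]]}}

```text
clock: 10.82
eef_pos: [539.4, 53.4, 194.7]
tool_rot: [[0.005, 0.945, -0.327], [0.001, -0.327, -0.945], [-1.0, 0.004, -0.002]]
ft_force: [-1.4, 0.0, 2.2]
gripper_width: 12.4
```

>>> {"api": "step_arm", "payload": {"rows": [[[-6, 0, 0], [0, 0, 0], 0], [[-8, 15, 15], [0, 0, 0], 0], [[-8, 35, 35], [0, 0, 0], 0], [[-8, 45, 44], [0, 0, 0], 0], [[-6, 45, 44], [0, 0, 0], 0], [[-4, 45, 44], [0, 0, 0], 0], [[-2, 45, 44], [0, 0, 0], 0], [[-1, 45, 44], [0, 0, 0], 0], [[-0.5, 45, 44], [0, 0, 0], 0], [[-0.5, 45, 44], [0, 0, 0], 0]]}}

```text
clock: 11.65
eef_pos: [567.0, -2.2, 195.3]
tool_rot: [[0.004, 0.945, -0.326], [0.001, -0.326, -0.945], [-1.0, 0.004, -0.002]]
ft_force: [-0.1, -0.8, -0.6]
gripper_width: 12.8
```

>>> {"api": "step_arm", "payload": {"rows": [[[0.3, 0, 0], [0, 0, 0], 0], [[0.6, 0, 0], [0, 0, 0], 0], [[0.6, 0, 0], [0, 0, 0], 0]]}}

```text
clock: 11.9
eef_pos: [567.1, -1.9, 195.0]
tool_rot: [[0.005, 0.945, -0.326], [0.001, -0.326, -0.945], [-1.0, 0.004, -0.003]]
ft_force: [0.2, -0.2, 1.7]
gripper_width: 12.2
```

>>> {"api": "step_arm", "payload": {"rows": [[[-6, 0, 0], [0, 0, 0], 0], [[-11, -20, 10], [0, 0, 0], 0], [[-11, -45, 23], [0, 0, 0], 0], [[-11, -65, 33], [0, 0, 0], 0], [[-9, -73.4, 35], [0, 0, 0], 0], [[-7, -73.4, 35], [0, 0, 0], 0], [[-5, -73.4, 35], [0, 0, 0], 0], [[-4, -73.4, 35], [0, 0, 0], 0], [[-3.5, -73.4, 35], [0, 0, 0], 0], [[-3.2, -73.4, 35], [0, 0, 0], 0], [[-3, -73.4, 35], [0, 0, 0], 0], [[-2.8, -73.4, 35], [0, 0, 0], 0], [[-2.8, -73.4, 35], [0, 0, 0], 0]]}}

```text
clock: 12.98
eef_pos: [487.0, -11.1, 197.9]
tool_rot: [[0.006, 0.945, -0.326], [0.001, -0.326, -0.945], [-1.0, 0.005, -0.003]]
ft_force: [0.4, -0.4, 4.4]
gripper_width: 12.7
```

>>> {"api": "step_arm", "payload": {"rows": [[[0.8, 0, 0], [0, 0, 0], 0], [[1.0, 0, 0], [0, 0, 0], 0], [[1.2, 0, 0], [0, 0, 0], 0], [[1.4, 0, 0], [0, 0, 0], 0], [[1.4, 0, 0], [0, 0, 0], 0]]}}

```text
clock: 13.4
eef_pos: [487.0, -11.2, 197.1]
tool_rot: [[0.007, 0.945, -0.326], [0.001, -0.326, -0.945], [-1.0, 0.006, -0.003]]
ft_force: [-0.7, -0.5, 7.3]
gripper_width: 12.5
```

>>> {"api": "step_arm", "payload": {"rows": [[[0.7, 0, 0], [0, 0, 0], 0], [[0.9, 0, 0], [0, 0, 0], 0], [[1.1, 0, 0], [0, 0, 0], 0], [[1.2, 0, 0], [0, 0, 0], 0], [[1.2, 0, 0], [0, 0, 0], 0]]}}

```text
clock: 13.82
eef_pos: [486.7, -11.3, 196.5]
tool_rot: [[0.006, 0.945, -0.326], [0.001, -0.326, -0.945], [-1.0, 0.006, -0.003]]
ft_force: [-3.0, -0.1, 6.9]
gripper_width: 13.1
```

>>> {"api": "step_arm", "payload": {"rows": [[[0.6, 0, 0], [0, 0, 0], 0], [[0.8, 0, 0], [0, 0, 0], 0], [[0.9, 0, 0], [0, 0, 0], 0], [[0.9, 0, 0], [0, 0, 0], 0]]}}

```text
clock: 14.15
eef_pos: [486.4, -11.4, 196.1]
tool_rot: [[0.006, 0.945, -0.326], [0.001, -0.326, -0.945], [-1.0, 0.006, -0.003]]
ft_force: [-2.1, -0.1, 5.9]
gripper_width: 12.5
```

>>> {"api": "step_arm", "payload": {"rows": [[[-6, 0, 0], [0, 0, 0], 0], [[-8, 15, -18], [0, 0, 0], 0], [[-8, 35, -41], [0, 0, 0], 0], [[-8, 52, -60], [0, 0, 0], 0], [[-6, 58, -68], [0, 0, 0], 0], [[-4, 58, -68], [0, 0, 0], 0], [[-2, 58, -68], [0, 0, 0], 0], [[-1, 58, -68], [0, 0, 0], 0], [[-0.5, 58, -68], [0, 0, 0], 0], [[-0.2, 58, -68], [0, 0, 0], 0], [[0.2, 58, -68], [0, 0, 0], 0], [[0.2, 58, -68], [0, 0, 0], 0]]}}

```text
clock: 15.15
eef_pos: [563.1, 33.7, 196.8]
tool_rot: [[0.007, 0.945, -0.326], [0.001, -0.326, -0.945], [-1.0, 0.006, -0.003]]
ft_force: [0.4, 0.5, 0.1]
gripper_width: 12.7
```

>>> {"api": "step_arm", "payload": {"rows": [[[0.4, 0, 0], [0, 0, 0], 0], [[0.8, 0, 0], [0, 0, 0], 0], [[0.8, 0, 0], [0, 0, 0], 0]]}}

```text
clock: 15.4
eef_pos: [563.2, 33.6, 196.2]
tool_rot: [[0.007, 0.945, -0.326], [0.0, -0.326, -0.945], [-1.0, 0.007, -0.003]]
ft_force: [-0.8, -0.4, -0.1]
gripper_width: 12.6
```

>>> {"api": "step_arm", "payload": {"rows": [[[0.4, 0, 0], [0, 0, 0], 0], [[0.6, 0, 0], [0, 0, 0], 0], [[0.6, 0, 0], [0, 0, 0], 0]]}}

```text
clock: 15.65
eef_pos: [563.2, 33.6, 195.9]
tool_rot: [[0.007, 0.945, -0.326], [0.0, -0.326, -0.945], [-1.0, 0.007, -0.003]]
ft_force: [-0.1, -0.7, 1.6]
gripper_width: 12.3
```

>>> {"api": "step_arm", "payload": {"rows": [[[-6, 0, 0], [0, 0, 0], 0], [[-8, 1, 18], [0, 0, 0], 0], [[-8, 3, 41], [0, 0, 0], 0], [[-8, 5, 60], [0, 0, 0], 0], [[-6, 5, 63], [0, 0, 0], 0], [[-4, 5, 63], [0, 0, 0], 0], [[-2, 5, 63], [0, 0, 0], 0], [[-1, 5, 63], [0, 0, 0], 0], [[-0.5, 5, 63], [0, 0, 0], 0], [[0, 5, 63], [0, 0, 0], 0], [[0.2, 5, 63], [0, 0, 0], 0], [[0.2, 5, 63], [0, 0, 0], 0], [[0.2, 5, 63], [0, 0, 0], 0]]}}

```text
clock: 16.73
eef_pos: [547.7, -27.2, 196.1]
tool_rot: [[0.008, 0.945, -0.326], [0.001, -0.326, -0.945], [-1.0, 0.008, -0.004]]
ft_force: [-0.5, 0.8, 4.1]
gripper_width: 12.3
```

>>> {"api": "step_arm", "payload": {"rows": [[[-6, 0, 0], [0, 0, 0], 0], [[-8, -18, -15], [0, 0, 0], 0], [[-8, -41, -35], [0, 0, 0], 0], [[-8, -60, -52], [0, 0, 0], 0], [[-6, -68, -58], [0, 0, 0], 0], [[-4, -68, -58], [0, 0, 0], 0], [[-2, -68, -58], [0, 0, 0], 0], [[-1, -68, -58], [0, 0, 0], 0], [[-0.5, -68, -58], [0, 0, 0], 0], [[-0.2, -68, -58], [0, 0, 0], 0], [[0, -68, -58], [0, 0, 0], 0], [[0, -68, -58], [0, 0, 0], 0], [[0, -68, -58], [0, 0, 0], 0]]}}

```text
clock: 17.82
eef_pos: [502.7, 49.3, 196.0]
tool_rot: [[0.009, 0.945, -0.327], [0.0, -0.327, -0.945], [-1.0, 0.009, -0.003]]
ft_force: [0.3, -0.4, 2.1]
gripper_width: 12.5
```

>>> {"api": "step_arm", "payload": {"rows": [[[0.3, 0, 0], [0, 0, 0], 0], [[0.5, 0, 0], [0, 0, 0], 0], [[0.5, 0, 0], [0, 0, 0], 0]]}}

```text
clock: 18.07
eef_pos: [502.8, 49.3, 195.8]
tool_rot: [[0.01, 0.945, -0.327], [0.0, -0.327, -0.945], [-1.0, 0.009, -0.004]]
ft_force: [-1.1, 1.0, 4.0]
gripper_width: 12.6
```

>>> {"api": "step_arm", "payload": {"rows": [[[-6, 0, 0], [0, 0, 0], 0], [[-8, 1, 18], [0, 0, 0], 0], [[-8, 3, 41], [0, 0, 0], 0], [[-8, 5, 60], [0, 0, 0], 0], [[-6, 5, 63], [0, 0, 0], 0], [[-4, 5, 63], [0, 0, 0], 0], [[-2, 5, 63], [0, 0, 0], 0], [[-1, 5, 63], [0, 0, 0], 0], [[-0.6, 5, 63], [0, 0, 0], 0], [[-0.2, 5, 63], [0, 0, 0], 0], [[0.1, 5, 63], [0, 0, 0], 0], [[0.1, 5, 63], [0, 0, 0], 0], [[0.1, 5, 63], [0, 0, 0], 0]]}}

```text
clock: 19.15
eef_pos: [487.2, -11.4, 196.3]
tool_rot: [[0.01, 0.945, -0.326], [0.0, -0.326, -0.945], [-1.0, 0.01, -0.004]]
ft_force: [-1.9, -0.4, 5.6]
gripper_width: 12.6
```

>>> {"api": "step_arm", "payload": {"rows": [[[0.6, 0, 0], [0, 0, 0], 0], [[0.9, 0, 0], [0, 0, 0], 0], [[0.9, 0, 0], [0, 0, 0], 0]]}}

```text
clock: 19.4
eef_pos: [487.2, -11.2, 196.2]
tool_rot: [[0.011, 0.946, -0.325], [0.0, -0.325, -0.946], [-1.0, 0.011, -0.004]]
ft_force: [-2.0, -1.3, 6.8]
gripper_width: 12.5
```

>>> {"api": "step_arm", "payload": {"rows": [[[0.6, 0, 0], [0, 0, 0], 0], [[0.9, 0, 0], [0, 0, 0], 0], [[0.9, 0, 0], [0, 0, 0], 0]]}}

```text
clock: 19.65
eef_pos: [487.2, -11.0, 196.1]
tool_rot: [[0.012, 0.946, -0.325], [-0.001, -0.325, -0.946], [-1.0, 0.011, -0.003]]
ft_force: [-3.6, -1.4, 7.1]
gripper_width: 12.3
```

>>> {"api": "step_arm", "payload": {"rows": [[[-6, 0, 0], [0, 0, 0], 0], [[-8, 15, -18], [0, 0, -0.7], 0], [[-8, 35, -41], [0, 0, -0.7], 0], [[-8, 52, -60], [0, 0, -0.7], 0], [[-6, 58, -68], [0, 0, -0.7], 0], [[-4, 58, -68], [0, 0, -0.7], 0], [[-2, 58, -68], [0, 0, -0.7], 0], [[-1, 58, -68], [0, 0, -0.7], 0], [[-0.5, 58, -68], [0, 0, -0.7], 0], [[-0.5, 58, -68], [0, 0, -0.7], 0], [[-0.5, 58, -68], [0, 0, -0.7], 0]]}}

```text
clock: 20.57
eef_pos: [563.6, 34.0, 197.8]
tool_rot: [[0.0, 0.946, -0.325], [0.003, -0.325, -0.946], [-1.0, -0.001, -0.003]]
ft_force: [0.4, 0.2, -0.2]
gripper_width: 12.2
```

>>> {"api": "step_arm", "payload": {"rows": [[[0.6, 0, 0], [0, 0, 0], 0], [[1.1, 0, 0], [0, 0, 0], 0], [[1.4, 0, 0], [0, 0, 0], 0], [[1.7, 0, 0], [0, 0, 0], 0], [[1.9, 0, 0], [0, 0, 0], 0], [[1.9, 0, 0], [0, 0, 0], 0], [[1.9, 0, 0], [0, 0, 0], 0]]}}

```text
clock: 21.15
eef_pos: [563.7, 34.0, 196.1]
tool_rot: [[0.001, 0.946, -0.325], [0.003, -0.325, -0.946], [-1.0, -0.0, -0.003]]
ft_force: [0.1, -0.1, 0.7]
gripper_width: 12.6
```

>>> {"api": "step_arm", "payload": {"rows": [[[0.3, 0, 0], [0, 0, 0], 0], [[0.5, 0, 0], [0, 0, 0], 0], [[0.5, 0, 0], [0, 0, 0], 0]]}}

```text
clock: 21.4
eef_pos: [563.8, 34.0, 195.9]
tool_rot: [[0.001, 0.946, -0.325], [0.003, -0.325, -0.946], [-1.0, -0.0, -0.003]]
ft_force: [0.7, 0.3, 1.4]
gripper_width: 12.5
```

>>> {"api": "step_arm", "payload": {"rows": [[[-6, 0, 0], [0, 0, 0], 0], [[-8, -15, 18], [0, 0, 0], 0], [[-8, -35, 41], [0, 0, 0], 0], [[-8, -52, 60], [0, 0, 0], 0], [[-6, -58, 68], [0, 0, 0], 0], [[-4, -58, 68], [0, 0, 0], 0], [[-2, -58, 68], [0, 0, 0], 0], [[-1, -58, 68], [0, 0, 0], 0], [[-0.6, -58, 68], [0, 0, 0], 0], [[-0.3, -58, 68], [0, 0, 0], 0], [[-0.1, -58, 68], [0, 0, 0], 0], [[-0.1, -58, 68], [0, 0, 0], 0]]}}

```text
clock: 22.4
eef_pos: [487.8, -11.2, 196.3]
tool_rot: [[0.003, 0.946, -0.325], [0.003, -0.325, -0.946], [-1.0, 0.001, -0.004]]
ft_force: [0.4, -1.3, 3.6]
gripper_width: 12.8
```

>>> {"api": "step_arm", "payload": {"rows": [[[0.6, 0, 0], [0, 0, 0], 0], [[0.9, 0, 0], [0, 0, 0], 0], [[1.1, 0, 0], [0, 0, 0], 0], [[1.1, 0, 0], [0, 0, 0], 0]]}}

```text
clock: 22.73
eef_pos: [487.9, -11.1, 195.8]
tool_rot: [[0.003, 0.946, -0.325], [0.003, -0.325, -0.946], [-1.0, 0.002, -0.004]]
ft_force: [-1.9, -0.1, 6.6]
gripper_width: 12.3
```

Now to check all round again: this point with a light touch, then the others.

>>> {"api": "step_arm", "payload": {"rows": [[[-4, 0, 0], [0, 0, 0], 0], [[-4, 0, 0], [0, 0, 0], 0], [[-2, 0, 0], [0, 0, 0], 0], [[-1, 0, 0], [0, 0, 0], 0], [[-0.6, 0, 0], [0, 0, 0], 0], [[-0.3, 0, 0], [0, 0, 0], 0], [[-0.1, 0, 0], [0, 0, 0], 0], [[-0.1, 0, 0], [0, 0, 0], 0], [[-0.1, 0, 0], [0, 0, 0], 0]]}}

```text
clock: 23.48
eef_pos: [487.9, -11.1, 196.1]
tool_rot: [[0.003, 0.946, -0.325], [0.003, -0.325, -0.946], [-1.0, 0.002, -0.004]]
ft_force: [-0.2, 0.7, 3.7]
gripper_width: 12.8
```

>>> {"api": "step_arm", "payload": {"rows": [[[-6, 0, 0], [0, 0, 0], 0], [[-8, 15, -18], [0, 0, 0], 0], [[-8, 35, -41], [0, 0, 0], 0], [[-8, 52, -60], [0, 0, 0], 0], [[-6, 58, -68], [0, 0, 0], 0], [[-4, 58, -68], [0, 0, 0], 0], [[-2, 58, -68], [0, 0, 0], 0], [[-1, 58, -68], [0, 0, 0], 0], [[-0.5, 58, -68], [0, 0, 0], 0], [[-0.2, 58, -68], [0, 0, 0], 0], [[0, 58, -68], [0, 0, 0], 0], [[0.2, 58, -68], [0, 0, 0], 0], [[0.2, 58, -68], [0, 0, 0], 0]]}}

```text
clock: 24.57
eef_pos: [564.6, 34.1, 196.6]
tool_rot: [[0.003, 0.946, -0.325], [0.003, -0.325, -0.946], [-1.0, 0.002, -0.004]]
ft_force: [-0.8, -0.2, 0.8]
gripper_width: 12.5
```

>>> {"api": "step_arm", "payload": {"rows": [[[0.3, 0, 0], [0, 0, 0], 0], [[0.6, 0, 0], [0, 0, 0], 0], [[0.8, 0, 0], [0, 0, 0], 0], [[0.8, 0, 0], [0, 0, 0], 0]]}}

```text
clock: 24.9
eef_pos: [564.7, 34.1, 196.2]
tool_rot: [[0.004, 0.946, -0.325], [0.003, -0.325, -0.946], [-1.0, 0.003, -0.004]]
ft_force: [-1.1, -0.7, 2.6]
gripper_width: 13.0
```

>>> {"api": "step_arm", "payload": {"rows": [[[-6, 0, 0], [0, 0, 0], 0], [[-8, 1, 18], [0, 0, 0], 0], [[-8, 3, 41], [0, 0, 0], 0], [[-8, 5, 60], [0, 0, 0], 0], [[-6, 5, 63], [0, 0, 0], 0], [[-4, 5, 63], [0, 0, 0], 0], [[-2, 5, 63], [0, 0, 0], 0], [[-1, 5, 63], [0, 0, 0], 0], [[-0.5, 5, 63], [0, 0, 0], 0], [[0, 5, 63], [0, 0, 0], 0], [[0.3, 5, 63], [0, 0, 0], 0], [[0.3, 5, 63], [0, 0, 0], 0], [[0.3, 5, 63], [0, 0, 0], 0]]}}

```text
clock: 25.98
eef_pos: [549.2, -26.7, 196.2]
tool_rot: [[0.005, 0.946, -0.324], [0.003, -0.324, -0.946], [-1.0, 0.004, -0.005]]
ft_force: [-0.6, -0.2, 3.7]
gripper_width: 12.3
```

>>> {"api": "step_arm", "payload": {"rows": [[[-6, 0, 0], [0, 0, 0], 0], [[-8, -18, -15], [0, 0, 0], 0], [[-8, -41, -35], [0, 0, 0], 0], [[-8, -60, -52], [0, 0, 0], 0], [[-6, -68, -58], [0, 0, 0], 0], [[-4, -68, -58], [0, 0, 0], 0], [[-2, -68, -58], [0, 0, 0], 0], [[-1, -68, -58], [0, 0, 0], 0], [[-0.5, -68, -58], [0, 0, 0], 0], [[-0.2, -68, -58], [0, 0, 0], 0], [[0, -68, -58], [0, 0, 0], 0], [[0.2, -68, -58], [0, 0, 0], 0], [[0.2, -68, -58], [0, 0, 0], 0]]}}

```text
clock: 27.07
eef_pos: [504.1, 49.7, 196.2]
tool_rot: [[0.006, 0.946, -0.325], [0.003, -0.325, -0.946], [-1.0, 0.004, -0.005]]
ft_force: [-0.4, -1.2, 0.0]
gripper_width: 12.5
```

Plate level: four points at 45 mm radius now read 196.1, 196.2, 196.2 and about 196.1. Going back over the hole.

```bash
python3 to.py 446 -309.8 236
```

```text
t 27.07 pos [504.12  49.68 196.22] F [-0.4  -1.21  0.04] w 12.5
shift [-41.15  62.12 358.66] turn [ 0.02 -0.26 -0.25]
```

>>> {"api": "step_arm", "payload": {"rows": [[[-20, 0, 0], [0, 0, 0], 0], [[-41, 0, 0], [0, -0.3, -0.3], 0], [[-41, 6, 35], [0, -0.3, -0.3], 0], [[-41, 12, 70], [0, -0.3, -0.3], 0], [[-41, 18, 105], [0, -0.3, -0.3], 0], [[-41, 24, 140], [0, -0.3, -0.3], 0], [[-41, 30, 175], [0, -0.3, -0.3], 0], [[-41, 36, 210], [0, -0.3, -0.3], 0], [[-41, 42, 245], [0, -0.3, -0.3], 0], [[-41, 48, 280], [0, -0.3, -0.3], 0], [[-41, 54, 315], [0, -0.3, -0.3], 0], [[-41, 60, 345], [0, -0.3, -0.3], 0], [[-41, 62, 358.7], [0, -0.3, -0.3], 0], [[-41, 62, 358.7], [0, -0.3, -0.3], 0], [[-41, 62, 358.7], [0, -0.3, -0.3], 0], [[-41, 62, 358.7], [0, -0.3, -0.3], 0]]}}

```text
clock: 28.4
eef_pos: [445.9, -308.8, 235.7]
tool_rot: [[-0.001, 0.946, -0.325], [0.001, -0.325, -0.946], [-1.0, -0.002, -0.0]]
ft_force: [0.6, -0.2, -0.1]
gripper_width: 12.4
```

```bash
python3 to.py 446 -309.8 170
```

```text
t 28.4 pos [ 445.91 -308.8   235.67] F [ 0.62 -0.2  -0.09] w 12.4
shift [65.67  0.52  0.93] turn [ 0.06 -0.01  0.09]
```

>>> {"api": "step_arm", "payload": {"rows": [[[20, 0.5, 0.9], [0, 0, 0.1], 0], [[45, 0.5, 0.9], [0, 0, 0.1], 0], [[65, 0.5, 0.9], [0, 0, 0.1], 0], [[74, 0.5, 0.9], [0, 0, 0.1], 0], [[77, 0.5, 0.9], [0, 0, 0.1], 0], [[77, 0.5, 0.9], [0, 0, 0.1], 0], [[77, 0.5, 0.9], [0, 0, 0.1], 0]]}}

```text
clock: 28.98
eef_pos: [446.9, -309.6, 159.8]
tool_rot: [[0.002, 0.946, -0.324], [-0.001, -0.324, -0.946], [-1.0, 0.002, 0.0]]
ft_force: [0.6, -0.2, -1.5]
gripper_width: 12.3
```

```bash
python3 to.py 446 -309.8 95
python3 - <<'E'
from m import *
s=manip.snapshot("scene");st=manip.read_state()
print(st["tool_rot"].round(3).tolist(),proj(s,[st["eef_pos"]+st["tool_rot"]@[88,0,0],[446.4,-308,62]]))
save(s,"hole.png",(170,160,250,225),8)
E
```

```text
t 28.98 pos [ 446.87 -309.62  159.84] F [ 0.58 -0.15 -1.53] w 12.3
shift [64.84 -0.9   0.44] turn [ 0.12  0.01 -0.11]
[[0.003, 0.946, -0.324], [-0.001, -0.324, -0.946], [-1.0, 0.003, 0.001]] [[201.86400948 215.46971528]
 [203.32478537 217.30188803]]
```

View pics/hole.png

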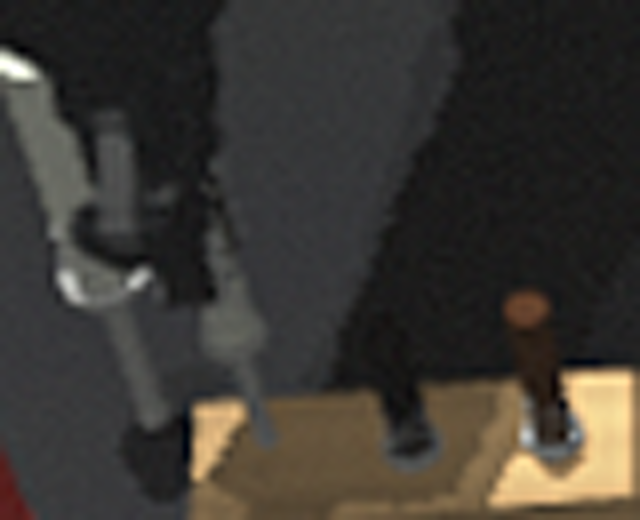

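The tip shows at (203,215), directly over the hole's expected spot at (203,217), so I'll insert gently.

>>> {"api": "step_arm", "payload": {"rows": [[[0, -0.9, 0.4], [0, 0, -0.1], 0], [[3, -0.9, 0.4], [0, 0, -0.1], 0], [[6, -0.9, 0.4], [0, 0, -0.1], 0], [[9, -0.9, 0.4], [0, 0, -0.1], 0], [[12, -0.9, 0.4], [0, 0, -0.1], 0], [[15, -0.9, 0.4], [0, 0, -0.1], 0], [[18, -0.9, 0.4], [0, 0, -0.1], 0]]}}

```text
clock: 29.62
eef_pos: [445.9, -310.0, 141.7]
tool_rot: [[0.0, 0.946, -0.324], [-0.001, -0.324, -0.946], [-1.0, 0.001, 0.0]]
ft_force: [-0.1, 0.8, -0.5]
gripper_width: 12.3
```

Tip about 8 mm inside, with no force. Continuing down.

>>> {"api": "step_arm", "payload": {"rows": [[[7, 0, 0], [0, 0, 0], 0], [[14, 0, 0], [0, 0, 0], 0], [[21, 0, 0], [0, 0, 0], 0], [[28, 0, 0], [0, 0, 0], 0], [[34, 0, 0], [0, 0, 0], 0], [[39, 0, 0], [0, 0, 0], 0], [[42, 0, 0], [0, 0, 0], 0], [[43.5, 0, 0], [0, 0, 0], 0], [[43.5, 0, 0], [0, 0, 0], 0]]}}

```text
clock: 30.37
eef_pos: [445.8, -309.9, 97.8]
tool_rot: [[-0.0, 0.946, -0.324], [-0.0, -0.324, -0.946], [-1.0, 0.0, 0.0]]
ft_force: [0.3, 0.4, -1.1]
gripper_width: 12.2
```

>>> {"api": "step_arm", "payload": {"rows": [[[1, 0, 0], [0, 0, 0], 0], [[2, 0, 0], [0, 0, 0], 0], [[2.5, 0, 0], [0, 0, 0], 0], [[3, 0, 0], [0, 0, 0], 0], [[3, 0, 0], [0, 0, 0], 0]]}}

```text
clock: 30.78
eef_pos: [445.9, -310.0, 95.0]
tool_rot: [[0.0, 0.946, -0.324], [-0.0, -0.324, -0.946], [-1.0, 0.0, 0.0]]
ft_force: [0.7, 0.3, -0.5]
gripper_width: 12.6
```

>>> {"api": "step_arm", "payload": {"rows": [[[0.5, 0, 0], [0, 0, 0], 0], [[1, 0, 0], [0, 0, 0], 0], [[1.4, 0, 0], [0, 0, 0], 0], [[1.4, 0, 0], [0, 0, 0], 0]]}}

```text
clock: 31.12
eef_pos: [446.0, -310.1, 95.0]
tool_rot: [[0.001, 0.946, -0.324], [-0.001, -0.324, -0.946], [-1.0, 0.001, 0.001]]
ft_force: [-2.8, 2.2, 7.2]
gripper_width: 12.7
```

Seated at exactly the pick height (95.0), with 7 N upward. Releasing.

>>> {"api": "step_arm", "payload": {"rows": [[[0, 0, 0], [0, 0, 0], 5], [[0, 0, 0], [0, 0, 0], 14], [[0, 0, 0], [0, 0, 0], 18], [[0, 0, 0], [0, 0, 0], 25], [[0, 0, 0], [0, 0, 0], 35], [[0, 0, 0], [0, 0, 0], 45], [[0, 0, 0], [0, 0, 0], 45], [[0, 0, 0], [0, 0, 0], 45]]}}

```text
clock: 31.78
eef_pos: [446.0, -310.1, 94.9]
tool_rot: [[0.001, 0.946, -0.324], [-0.001, -0.324, -0.946], [-1.0, 0.001, 0.001]]
ft_force: [-0.3, 0.1, 0.2]
gripper_width: 38.7
```

>>> {"api": "step_arm", "payload": {"rows": [[[-10, 0, 0], [0, 0, 0], 45], [[-30, 0, 0], [0, 0, 0], 45], [[-60, 0, 0], [0, 0, 0], 45], [[-95, 0, 0], [0, 0, 0], 45], [[-130, 0, 0], [0, 0, 0], 45], [[-130, 0, 0], [0, 0, 0], 45]]}}

```text
clock: 32.28
eef_pos: [449.2, -312.2, 233.6]
tool_rot: [[0.013, 0.946, -0.324], [-0.009, -0.324, -0.946], [-1.0, 0.015, 0.005]]
ft_force: [0.4, -0.9, 0.7]
gripper_width: 38.4
```

>>> {"api": "step_arm", "payload": {"rows": [[[0, 20, 20], [0, 0, 0], 45], [[0, 10, 55], [0, 0, 0], 45], [[0, -10, 90], [0, 0, 0], 45], [[0, -40, 110], [0, 0, 0], 45], [[0, -75, 120], [0, 0, 0], 45], [[0, -110, 125], [0, 0, 0], 45], [[0, -150, 125], [0, 0, 0], 45], [[0, -150, 125], [0, 0, 0], 45]]}}

```text
clock: 32.95
eef_pos: [260.2, -378.1, 231.2]
tool_rot: [[0.007, 0.945, -0.328], [-0.004, -0.328, -0.945], [-1.0, 0.008, 0.002]]
ft_force: [-0.9, 0.8, -0.5]
gripper_width: 38.6
```

Run:
```python
from m import *
for c in("scene","top"):
    s=manip.snapshot(c);im=s["image"].astype(int);V,U=np.mgrid[:400,:640];W=world(s,U,V)
    x,y,z=W[...,0],W[...,1],W[...,2];ok=s["z_map"]>0
    near=ok&(abs(x-452)<25)&(abs(y+307)<25)&(z>70)
    h=W[near];print(c,len(h),h[:,2].max() if len(h) else 0)
    for b in blobs(near&(im.min(-1)>200),2):print("cap",b[1].round(2),ray(s,b[1],142).round(1))
    pl=ok&(np.hypot(x-525.5,y-13.3)<57)&(z>98)&(z<120)
    q=W[pl];A=np.c_[q[:,:2]-q[:,:2].mean(0),np.ones(len(q))];print("plate",len(q),np.linalg.lstsq(A,q[:,2],rcond=None)[0].round(4))
    if c=="scene":save(s,"end.png",(140,130,370,260),3.4)
```

```text
scene 119 144.02166748242735
cap [197.19 198.31] [ 447.6 -308.1  142. ]
plate 1205 [ 3.000000e-03 -6.700000e-03  1.083904e+02]
top 34 146.25290040551772
cap [404.5 235.5] [ 446.7 -308.1  142. ]
plate 966 [ 1.900000e-03 -1.510000e-02  1.090034e+02]
```

View pics/end.png

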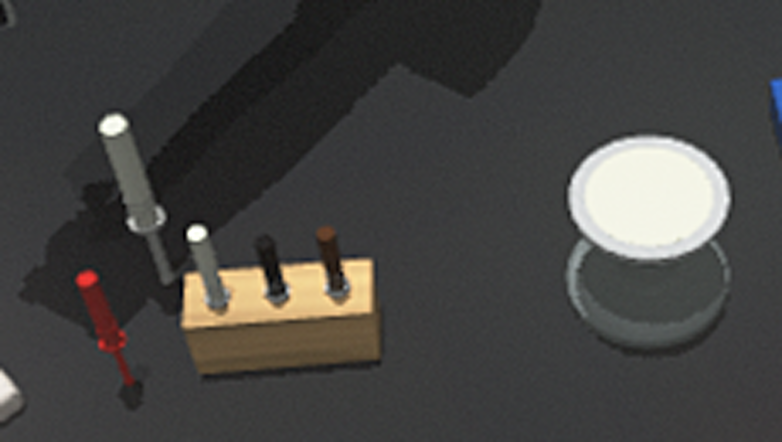

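Run:
```python
from m import *
for c in("scene","top"):
  G=[]
  for i in range(12):
    s=manip.snapshot(c);V,U=np.mgrid[:400,:640];W=world(s,U,V);x,y,z=W[...,0],W[...,1],W[...,2]
    g=[]
    for r in(45,52):
        ray_ok=(s["z_map"]>0)
        # select by pixel (nominal plane) so that depth noise does not bias
        uv=proj(s,[[525.5+r*np.cos(a),13.3+r*np.sin(a),108.4] for a in np.linspace(0,6.28,60)]).astype(np.float32)
        m=np.zeros((400,640),np.uint8);cv2.fillPoly(m,[np.round(uv).astype(int)],1)
        q=W[(m>0)&ray_ok];A=np.c_[q[:,:2]-[525.5,13.3],np.ones(len(q))];g+=list(np.linalg.lstsq(A,q[:,2],rcond=None)[0])
    G.append(g)
  G=np.array(G);print(c,G.mean(0).round(4),G.std(0).round(4))
print(manip.read_state()["clock"])
```

```text
scene [ 9.900000e-03 -9.200000e-03  1.083928e+02  8.600000e-03 -8.600000e-03
  1.083693e+02] [0.0032 0.0026 0.0578 0.0024 0.0016 0.0401]
top [ 4.600000e-03 -7.400000e-03  1.088524e+02  4.800000e-03 -6.100000e-03
  1.088258e+02] [0.006  0.0037 0.0795 0.0042 0.0032 0.066 ]
34.25
```

Run:
```python
from m import *
for c in("scene","top"):
  G=[];D=[]
  for i in range(8):
    s=manip.snapshot(c);V,U=np.mgrid[:400,:640];W=world(s,U,V);x,y,z=W[...,0],W[...,1],W[...,2]
    r=np.hypot(x-525,y-13);k=(s["z_map"]>0)&(r>75)&(r<170)&(abs(z)<9)&(s["image"].max(-1)<70)
    q=W[k];A=np.c_[q[:,:2]-[525,13],np.ones(len(q))];G.append(np.linalg.lstsq(A,q[:,2],rcond=None)[0])
    # plane in plate via ray-space fit: 1/z linear in u,v (unbiased by noise in x,y)
    for rr in (53,):
        uv=proj(s,[[525.5+rr*np.cos(a),13.3+rr*np.sin(a),108.4] for a in np.linspace(0,6.28,60)])
        m=np.zeros((400,640),np.uint8);cv2.fillPoly(m,[np.round(uv).astype(int)],1)
        kk=(m>0)&(s["z_map"]>0);K=np.array(s["mtx"]);p=np.c_[(U[kk]-K[0,2])/K[0,0],(V[kk]-K[1,2])/K[1,1],np.ones(kk.sum())]
        n=np.linalg.lstsq(p,1/s["z_map"][kk].astype(float),rcond=None)[0];n=np.array(s["orientation"])@n;D.append(-n[:2]/n[2])
  print(c,"table",np.mean(G,0).round(4),np.std(G,0).round(4),len(q),"plate slope",np.mean(D,0).round(4),np.std(D,0).round(4))
```

```text
scene table [-4.000e-04 -4.000e-04 -6.638e-01] [0.0003 0.0002 0.025 ] 6961 plate slope [ 0.0036 -0.0046] [0.0018 0.0016]
top table [ 0.0006 -0.0008 -0.1711] [0.0003 0.0003 0.0424] 5844 plate slope [ 0.0034 -0.0065] [0.0028 0.0018]
```

Touch and an unbiased depth fit now agree: the residual tilt is about 0.004–0.007 rad, or 0.5–0.8 mm edge to edge, inside the 1.5 mm limit. Handing in.

```bash
python3 -c "
from rig import manip
print(manip.read_state()['clock'],manip.hand_in())"
```

```text
the job is handed in; nothing more can be done
35.05 None
```

I took the small white probe from the block and touched the plate at its middle and four points around its face. I then pressed the high side down, with no reading over about 7.3 N, until the plate was level. The probe is back in its own hole, and I handed the job in at about 35 s.

- **Plate level:** the last touches at 45 mm radius read 196.1–196.2 mm. One of those points showed 0 N, so its true height may be about 0.2 mm lower. That puts the plate within about 0.5 mm edge to edge.
- **Cameras on level:** a quick depth fit disagreed, suggesting up to about 1.3 mm edge to edge. A fit less affected by depth noise, with the table as a level check, gave about 0.7–0.9 mm. All of these are inside the 1.5 mm limit.
- **Probe home:** it stopped at the same height it was picked from (95.0 mm), pushing back with about 7 N. After release its top showed at its starting spot in both cameras, to within 1 mm.
- **Other things:** in the last picture the needle, the spatula and the two look-alike probes stood where they had been. I did not re-check the slide box, oil bottle, petri dish, calculator or mouse; the arm did not go down near them.

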